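Snap an access adapter onto a docked bottle

ROBOT

A 7-joint arm with a two-finger parallel gripper is mounted at the origin on a cart in front of the work surface, level with it; the furniture and walls round the work are solid. World frame = base frame: x ahead of the robot, y to its left, z up, the work surface at z = 0. Lengths are in m, angles in rad, forces in N, time in s.
With the tool pointing down it reaches from about 0.35 to 0.9 m from the base axis. Payload 19.9 kg.
Tool frame: the origin (TCP) lies between the finger pads; the fingertips stand 25 mm ahead of it and the grasp point (between the pads) lies 6 mm ahead of it (robot.tip_extent is the distance from the TCP to the fingertips, in m); z points along the fingers, y is the line along which they close (so a half turn about z gives the same grasp; the last joint's range is limited). The gripper opens to 85 mm and grips with 20 to 120 N. Pads are 22 mm wide; open, the fingers measure 114 mm over their backs; the gripper's body (76 mm by 85 mm) begins 54 mm behind the grasp point. The pads swing forward as they close: fully open they stand 13 mm farther back than shut.
Start: joints at [-1.19, 0.417, -0.01, 1.614, 0.005, 1.111, -0.053], TCP at [0.256, 0.57, 0.256] pointing down, gripper open.
Joint ranges: [-2.81, 2.81], [-0.39, 2.02], [-1.27, 1.25], [0.06, 2.57], [-1.19, 4.33], [0.19, 2], [-2.82, 2.82]. Speed limits (rad/s): [1.89, 1.89, 2.39, 2.39, 3.01, 3.01, 3.01].

INTERFACE

Orientations are given as a unit quaternion [x, y, z, w].
In Python, from cell import robot, imaging, read_state gives the robot as it stands (robot), with the cameras (imaging) and the readings as plain functions.
- The arm moves only by the tool hand_motion, called after ">>>" in YAML: its name, and indented under it one key for each argument. Schema: {"type":"object","properties":{"steps":{"type":"array","items":{"type":"number"},"minItems":7,"maxItems":70},"squeeze":{"type":"number"},"only":{"type":"string"},"quiet":{"type":"boolean"},"lines":{"type":"string"}},"required":["steps"],"additionalProperties":false}. steps is one flat list of numbers that holds 1 to 10 rows one after another, with no inner brackets; each row has 7 numbers: the finger opening in m, then dx, dy, dz in m, then a rotation vector rx, ry, rz in rad; each row shifts and turns the commanded pose from where the row before left it, along the tool's axes as they then stand; what a row does not reach is not made up. A row lasts 1/10 s, in which the tool goes at most 0.05 m and 0.15 rad, less where a joint would pass 70% of its speed; a pose out of reach is approached as far as the arm can. The fingers move at their own pace and stop on an object; squeeze is the grip in N (left out, the last holds). Time passes only in rows, so rows that do not move let the fingers close. The tool returns the time, the measured TCP pose, the force, the opening and the grip force at its end. only (a regular expression) keeps the lines of the reply that match it, lines (a string "A,B") keeps lines A to B, and quiet returns only ok. Input that does not fit is refused with a message, and nothing moves.
- read_state(): the state, without advancing time (a new reading comes with each control period).
- imaging.get_image(name): name is "scene" or "top"; returns the picture (420x560x3 uint8, red, green, blue); there is no depth.
- imaging.camera_info(name): a dict with "vfov" (degrees; the focal length in pixels is half the picture's height over the tangent of half this angle, whatever the lens; pixels are square), "cx", "cy" (the principal point, pixels), "eye" and "rotation" of the camera in the world. Camera axes: x right, y up, looking along -z (the intrinsics and any distortion apply to the point x, -y, -z); pixel columns grow to the right and rows downward; lengths in m; the calibration is good to about 2 mm. A picture is of the moment at which its call begins. camera_info takes no time and is no camera call.
- robot.sign_off(): hands the job in; it is judged then, once.
The state is a dict: "clock": time; "qpos": joint angles; "qvel": joint speeds; "tau": joint torques, N m; "ee_pos": TCP position; "tool_rot": TCP orientation; "contact_force": force on the tool from outside, world axes, zero at the start; "torque": the same for the moment, N m; "grip_width": finger opening in m; "grip_force": force on a finger pad.
Only numpy, scipy, OpenCV 4.12 (cv2) and the standard library are available. Lean on these libraries where they do the work, as an engineer would, in place of code of your own. Each camera call takes 0.05 s, during which the arm holds its last target. There are 200 camera calls.

TASK

First swing the stand's keeper bar shut by its red knob until it clicks into its ball catch, so that the bottle cannot shift. Then take the blue-and-white adapter out of its blister and press it straight down onto the bottle's metal crown; do not stop at the click but keep pressing until it is fully home. Finish while still gripping the adapter by its blue hub and pressing it fully home, keeper shut, and leave the things around alone.

Things in the scene. Friction and masses are not known exactly. Their poses are not given: they have to be found in the camera images.
- stand: white docking stand screwed to the desk: base plate 124 x 166 x 10 mm; origin on the desk under the bottle's place, z up. The bottle stands in a 40 mm high saddle open to the stand's -x side (roughly towards the robot); the shut keeper bar lies across that opening. Hinge post at the +y end, latch post (51 mm high) with a spring ball at the -y end. Does not move.
- keeper (a joint): angle of the steel keeper bar, rad: 0 = shut, along the stand's -y in front of the bottle; grows as it swings out (at 1.57 it points along the stand's -x). Starts open, 0.8 to 1.5, and stays where left (light friction). From about 0.12 the spring ball resists with up to about 5 N at the knob; past 0.06 it draws the bar shut to 0 and keeps it there.
- keeper_hinge (a point): point on the bar's upright hinge pin at the bar's mid height, 43 mm above the desk. The bar is 9 mm wide and 10 mm high (top 48 mm above the desk).
- keeper_knob (a point): middle of the red upright knob at the bar's free end: cylinder 13 mm across, 48 to 74 mm above the desk (this point 60.5 mm). At angle q it lies 92 mm x (-sin q, -cos q) from keeper_hinge in the stand's x, y axes. Pinch it from above or push it. When shut it is 50 mm to the stand's -y side of the bottle axis and 31 mm in front.
- bottle: loose amber glass bottle, 140 g, 46 mm across and 80 mm tall, with a paper label and a silvery metal crown; upright on the stand's base plate (10 mm above the desk) with about 1.5 mm of play; origin at the centre of its underside, z up.
- crown (a point): centre of the top face of the bottle's metal crown, 80 mm above the bottle's underside. The crown flares from 25 mm at the top to a 32 mm rim, whose lower edge is 7.5 mm below; under it is a 22 mm neck. A grey rubber stopper, 19 mm across, stands 3 mm proud of the crown in the middle and yields like a spring.
- adapter: loose adapter, 86 g, 42 mm across, 56 mm tall: white skirt 18 mm deep with four spring tongues, on it a white disc 42 mm across, 3 mm thick; then a ribbed blue hub 24 mm across, 21 to 47 mm up (grip here from above; fingertips may rest on the disc); slim white port 10 mm across, 47 to 56 mm up. Origin: centre of the skirt's lower edge, z up. Starts upright, skirt down.
- adapter_hub (a point): on the adapter's axis, 36 mm above its underside, a little above the middle of the blue hub.
- adapter_seat (a point): ceiling inside the skirt, 18 mm above the adapter's underside; meets point crown when fully home. Tongues touch with 12 mm to go; the push rises to 6-10 N; with 6-7 mm to go they snap over the rim and it drops to about 0; from 3 mm to go the stopper pushes back 3 N, rising to 9 N at home, a hard stop. Let go after the click, it springs up to 3 mm from home, locked on.
- blister: opened blister tray of clear plastic with a white floor, fixed to the desk, 72 x 72 mm (96 mm with its flat rim), 11 mm high, floor 2 mm thick; origin at the centre of its underside. The adapter stands in it.
- vial: small brown vial with a green cap, 29 mm across, 49 mm tall; bystander; origin under its centre.
- rub: pump bottle of hand rub, 75 x 62 mm, 164 mm tall; bystander behind the stand; origin under its centre.
- swab: flat sealed swab pack, 155 x 34 x 12 mm; bystander; origin under its centre.

How it is judged:
On the way, in this order (a step that is already met when the one before it is completed fails the run):
1. the keeper bar is shut in its catch (value of joint keeper below 0.03 rad), for 0.3 s.
2. the adapter has snapped onto the bottle's crown (z of adapter_seat in the frame of crown between -0.003 and 0.0036 m and horizontal distance between adapter_seat and crown below 0.003 m and angle between the z axis of adapter and the z axis of bottle, either way round below 0.08 rad), for 0.1 s.
At the end, for the whole second after the job is handed in: The adapter sits on the crown, snapped and pressed within 1.4 mm of fully home, centred within 3 mm and square within 0.08 rad; the gripper is still round its hub and in contact with more than 4 N; the keeper is shut (below 0.03 rad); the bottle stands upright in the stand (z of adapter_seat in the frame of crown between -0.003 and 0.0014 m and horizontal distance between adapter_seat and crown below 0.003 m and angle between the z axis of adapter and the z axis of bottle, either way round below 0.08 rad and contact force between the fingers and adapter above 4 N and horizontal distance between the grasp point and adapter_hub below 0.015 m and z of the grasp point in the frame of adapter_hub below 0.03 m and value of joint keeper below 0.03 rad and angle between bottle's own z axis and vertical below 0.06 rad and horizontal distance between bottle and stand below 0.006 m and z of bottle in the frame of stand below 0.013 m); the arm keeps its last pose, push and grip.
It fails at once if the brown vial was shifted more than 3 cm or knocked over (distance of vial from where it was at the start of the episode above 0.03 m or angle between vial's own z axis and vertical above 0.5 rad).
It fails at once if the hand rub was shifted more than 3 cm or knocked over (distance of rub from where it was at the start of the episode above 0.03 m or angle between rub's own z axis and vertical above 0.5 rad).
It fails at once if the swab pack was shifted more than 3 cm (distance of swab from where it was at the start of the episode above 0.03 m).
It fails at once if the bottle was tipped (angle between bottle's own z axis and vertical above 0.25 rad).
It also fails if it takes over 50 s, if anything falls off the work surface, if the arm or the gripper's body presses on something with over 40 N, if the wrist force passes 120 N, or if a joint passes its speed limit or range.

## Working session

There is one attempt and no reset: what is moved stays moved. The work goes in short steps, Python scripts to look and compute and a tool call to move; the robot and the scene stay as the last step left them, time stands still between calls to the robot, and variables do not carry over. Pictures are saved under pics/ and viewed, at most 10 in all, crops included, and the job is handed in when it is done.

```bash
ls; mkdir -p pics
```

Run:
```python
from cell import robot, imaging, read_state
import cv2
for n in("scene","top"):
    im=imaging.get_image(n); cv2.imwrite(f"pics/{n}0.png",im[:,:,::-1]); print(n,imaging.camera_info(n))
s=read_state(); print(s)
```

```text
cell.py
pics
scene {'vfov': 53.477458912760646, 'cx': 287.1599417022527, 'cy': 211.7475373381964, 'eye': array([ 0.10284263, -0.19473475,  0.72083096]), 'rotation': array([ 0.32315227, -0.15836913, -0.40903094,  0.83856158])}
top {'vfov': 51.70999253994475, 'cx': 280.4316152585071, 'cy': 211.82011703327024, 'eye': array([0.48500736, 0.1447813 , 1.01821974]), 'rotation': array([ 0.02333205, -0.03333481, -0.69889707,  0.71406393])}
{'clock': 0.1, 'qpos': array([-1.19047476,  0.41790301, -0.01033933,  1.61410592,  0.00472211,
        1.11071196, -0.05299724]), 'qvel': array([ 1.39444344e-03, -1.08613500e-03, -6.74738518e-04, -1.35331379e-04,
        4.31838350e-04,  9.64502966e-05, -2.40481609e-04]), 'tau': array([ 1.72938799e-03, -8.65831661e+01,  6.79230262e-01, -4.35631084e+01,
        1.89805089e-02,  4.98636931e-03,  1.18079624e-04]), 'ee_pos': array([0.25576452, 0.56995834, 0.25573308]), 'tool_rot': array([ 2.09324271e-01,  9.77846125e-01, -5.47721312e-04, -7.06676266e-05]), 'contact_force': array([-0.1562409 , -0.4206553 , -0.70831116]), 'torque': array([-0.04615903, -0.05249427, -0.01270969]), 'grip_force': 0.0, 'grip_width': 0.08530668444388313}
```

View pics/scene0.png

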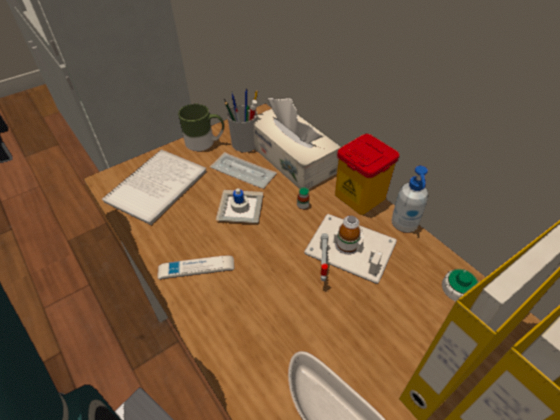

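View pics/top0.png

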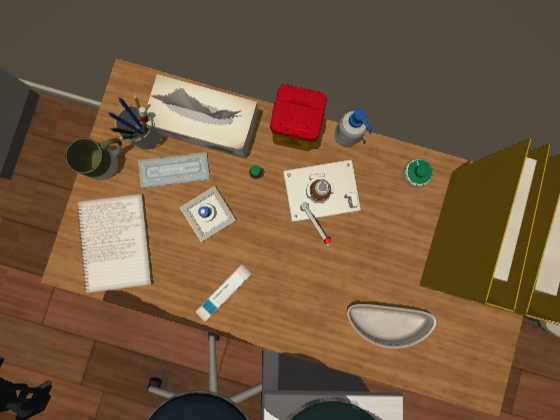

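The scene view shows the stand at (350,245), with the red knob at (324,268), the adapter at (239,200) and the crown at (351,222). In the top view the stand is at (322,190), the knob at (328,241), the adapter at (207,212) and the crown at (321,187). Next I'll zoom in on these.

Create h.py:
```python
import numpy as np, cv2
from scipy.spatial.transform import Rotation as R
from cell import robot, imaging, read_state
def cam(n):
    c=imaging.camera_info(n); return 210/np.tan(np.radians(c['vfov'])/2),c['cx'],c['cy'],np.array(c['eye']),R.from_quat(c['rotation']).as_matrix()
def ray(n,u,v):
    f,cx,cy,e,M=cam(n); d=M@np.array([(u-cx)/f,-(v-cy)/f,-1]); return e,d/np.linalg.norm(d)
def plane(n,u,v,z):
    e,d=ray(n,u,v); return e+d*(z-e[2])/d[2]
def proj(n,p):
    f,cx,cy,e,M=cam(n); q=M.T@(np.array(p)-e); return cx-f*q[0]/q[2], cy+f*q[1]/q[2]
def tri(a,b):
    (e,d),(g,k)=ray("scene",*a),ray("top",*b)
    s=np.linalg.lstsq(np.c_[d,-k],g-e,rcond=None)[0]; p,q=e+s[0]*d,g+s[1]*k
    return (p+q)/2,np.linalg.norm(p-q)
def blobs(im,lo,hi,box):
    h=cv2.cvtColor(im,cv2.COLOR_RGB2HSV); m=cv2.inRange(h,np.array(lo),np.array(hi))
    x0,y0,x1,y1=box; k=np.zeros_like(m); k[y0:y1,x0:x1]=m[y0:y1,x0:x1]
    n,_,st,c=cv2.connectedComponentsWithStats(k); return [(st[i],c[i].round(2)) for i in range(1,n) if st[i][4]>4]
```

Run:
```python
from h import *
a=imaging.get_image("scene");b=imaging.get_image("top")
def z(im,x,y,w,h,k): return cv2.resize(im[y:y+h,x:x+w],None,fx=k,fy=k,interpolation=cv2.INTER_CUBIC)
A=z(a,205,180,200,110,4)
B=z(b,175,145,200,110,4)[:,:]
cv2.imwrite("pics/za.png",A[:,:,::-1]);cv2.imwrite("pics/zb.png",B[:,:,::-1])
for n,im,kb,ab,sb in(("scene",a,(310,250,340,290),(220,180,260,220),(300,210,400,280)),("top",b,(315,230,340,250),(190,195,225,230),(280,155,365,225))):
    print(n,"red",blobs(im,(0,150,60),(8,255,255),kb),blobs(im,(172,150,60),(180,255,255),kb))
    print("blue",blobs(im,(100,120,30),(130,255,255),ab))
```

```text
scene red [(array([321, 264,   7,  12,  71], dtype=int32), array([323.96, 269.06]))] []
blue [(array([233, 191,  10,  12,  83], dtype=int32), array([238.17, 197.16]))]
top red [(array([324, 238,   7,   6,  33], dtype=int32), array([327.18, 240.67]))] []
blue [(array([198, 207,  12,  10,  69], dtype=int32), array([204.13, 211.77]))]
```

View pics/za.png

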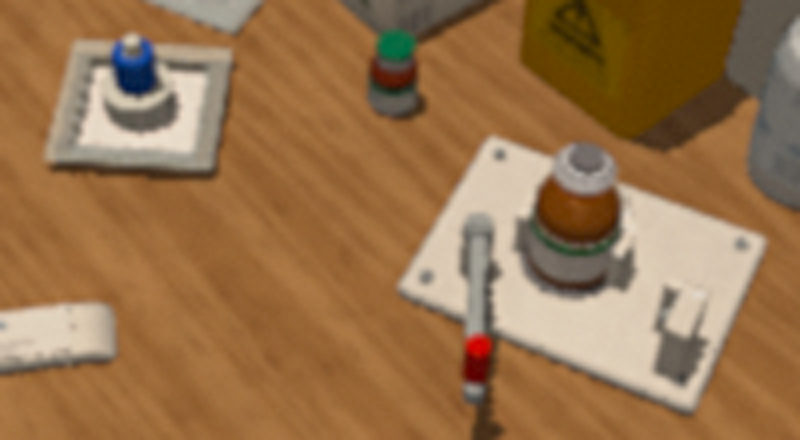

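View pics/zb.png

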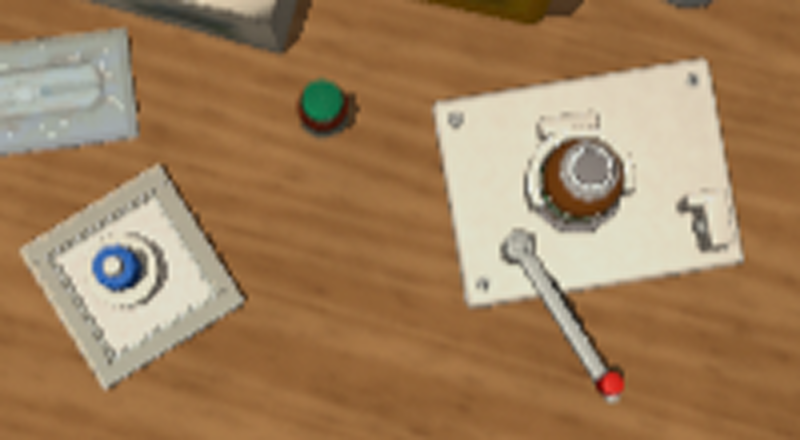

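Crops: the plate corners are clear in both views. Stopper, port, knob top and hinge are at crop pixels scene (586,158), (133,42), (479,345), (478,222) and top (592,166), (114,266), (611,382), (518,243).

Run:
```python
from h import *
sa=lambda X,Y:(205+(X+.5)/4-.5,180+(Y+.5)/4-.5)
ta=lambda X,Y:(175+(X+.5)/4-.5,145+(Y+.5)/4-.5)
np.set_printoptions(precision=4,suppress=True)
P={"stopper":((586,157),(592,166)),"port":((133,42),(114,266)),"knobtop":((479,345),(611,382)),"hinge":((478,220),(518,243)),"vial":((395,42),(322,100))}
for k,(a,b) in P.items(): print(k,*tri(sa(*a),ta(*b)))
S=[(490,137),(767,238),(692,412),(398,290)];T=[(433,100),(707,58),(743,262),(470,305)]
C=[]
for n,f,L in(("scene",sa,S),("top",ta,T)):
    c=np.array([plane(n,*f(*p),.010) for p in L]); C.append(c)
    ctr=c.mean(0); y=(c[0]+c[3]-c[1]-c[2]); x=(c[0]+c[1]-c[2]-c[3])
    print(n,"plate c",ctr,"yaw y",np.degrees(np.arctan2(-y[0],y[1])),"x",np.degrees(np.arctan2(x[1],x[0])),np.linalg.norm(y)/2,np.linalg.norm(x)/2)
for a,b in zip(S,T): print("corner",*tri(sa(*a),ta(*b)))
for L,f,n in((((76,40),(232,48),(214,174),(46,165)),sa,"scene"),(((160,165),(245,298),(107,388),(21,250)),ta,"top")):
    print("blister",n,np.mean([plane(n,*f(*p),.011) for p in L],0))
B=[plane("top",*ta(*p),.011) for p in((160,165),(245,298),(107,388),(21,250))]; print(np.array(B))
```

```text
stopper [0.6172 0.0426 0.0911] 0.00026654077157706434
port [0.5605 0.3031 0.0571] 0.0012336781171982522
knobtop [0.5019 0.0277 0.0709] 0.0014485901919710378
hinge [0.5787 0.0789 0.0508] 0.0003845222241628529
vial [0.6575 0.1907 0.0501] 0.0008256373961330004
scene plate c [0.6178 0.0331 0.01  ] yaw y 10.817232923171781 x 10.807991993377266 0.16313624432031396 0.12327239317692477
top plate c [0.6201 0.0355 0.01  ] yaw y 10.177616640819473 x 10.837231748443237 0.16293363467945193 0.12256879990460953
corner [0.667  0.1275 0.0041] 0.0002831451442141274
corner [ 0.6955 -0.0345  0.0079] 0.0011247401019189105
corner [ 0.575  -0.0572  0.0048] 0.0010903350140778734
corner [0.5457 0.1036 0.005 ] 0.0004576717545765008
blister scene [0.558 0.298 0.011]
blister top [0.5588 0.2998 0.011 ]
[[0.6235 0.2865 0.011 ]
 [0.5468 0.2346 0.011 ]
 [0.4929 0.3128 0.011 ]
 [0.5719 0.3655 0.011 ]]
```

>>> hand_motion:
  steps: [0, 0, 0, 0, 0, 0, -0.108, 0, -0.028, -0.034, 0, 0, 0, 0, 0, -0.028, -0.034, 0, 0, 0, 0, 0, -0.028, -0.034, 0, 0, 0, 0, 0, -0.028, -0.034, 0, 0, 0, 0, 0, -0.028, -0.034, 0, 0, 0, 0, 0, -0.028, -0.034, 0, 0, 0, 0, 0, -0.028, -0.034, 0, 0, 0, 0, 0, -0.028, -0.034, 0, 0, 0, 0, 0, -0.028, -0.034, 0, 0, 0, 0]
  squeeze: 30

```text
clock: 1.2
ee_pos: [0.4014, 0.1996, 0.2564]
tool_rot: [0.156, 0.988, 0.0, 0.0]
contact_force: [2.0, 0.3, 0.6]
grip_width: -0.0001
grip_force: 0.0
```

>>> hand_motion:
  steps: [0, -0.028, -0.034, 0, 0, 0, 0, 0, -0.028, -0.034, 0, 0, 0, 0, 0, -0.028, -0.034, 0, 0, 0, 0, 0, -0.028, -0.034, 0, 0, 0, 0, 0, 0, 0, 0.04, 0, 0, 0, 0, 0, 0, 0.04, 0, 0, 0, 0, 0, 0, 0, 0, 0, 0]

```text
clock: 1.9
ee_pos: [0.4634, 0.0369, 0.1728]
tool_rot: [0.156, 0.988, -0.001, -0.003]
contact_force: [-0.5, 0.0, 0.7]
grip_width: 0.0001
grip_force: 0.0
```

>>> hand_motion:
  steps: [0, 0, 0, 0.04, 0, 0, 0, 0, 0, 0, 0.04, 0, 0, 0, 0, 0, 0, 0.014, 0, 0, 0, 0, 0, 0, 0, 0, 0, 0]

```text
clock: 2.3
ee_pos: [0.4654, 0.0377, 0.0821]
tool_rot: [0.156, 0.988, -0.0, -0.001]
contact_force: [0.1, 0.0, 0.4]
grip_width: -0.0
grip_force: 0.0
```

Run:
```python
from h import *
s=read_state(); p=s['ee_pos']; M=R.from_quat(s['tool_rot']).as_matrix(); print(p)
H=np.array([.5787,.0785]); ex=M[:2,0]
for q in(1.17,1.0,.8,.6,.4,.2,0.06,0,-.03):
    a=np.radians(-79.4)-q; t=H+.092*np.array([np.cos(a),np.sin(a)])+.0175*ex
    print(q,t.round(4),((M.T@np.r_[t-p[:2],0])[:2]).round(4)); p=np.r_[t,0]
b=imaging.get_image("top"); print(blobs(b,(0,150,60),(8,255,255),(300,180,360,260)))
```

```text
[0.46543522 0.03765543 0.08213092]
1.17 [0.4854 0.033 ] [-0.0204  0.0017]
1.0 [0.4951 0.0208] [-0.013  -0.0086]
0.8 [0.509  0.0087] [-0.0169 -0.0072]
0.6 [ 5.25e-01 -3.00e-04] [-0.018  -0.0037]
0.4 [ 0.5424 -0.006 ] [-0.0184 -0.    ]
0.2 [ 0.5607 -0.0081] [-0.018   0.0036]
0.06 [ 0.5735 -0.0074] [-0.012   0.0046]
0 [ 0.579  -0.0065] [-0.0049  0.0025]
-0.03 [ 0.5817 -0.006 ] [-0.0024  0.0014]
[]
```

>>> hand_motion:
  steps: [0, -0.01, 0.001, 0, 0, 0, 0, 0, -0.01, 0.001, 0, 0, 0, 0, 0, -0.013, -0.0086, 0, 0, 0, 0, 0, -0.017, -0.0072, 0, 0, 0, 0, 0, 0, 0, 0, 0, 0, 0]

```text
clock: 2.85
ee_pos: [0.5112, 0.0064, 0.083]
tool_rot: [0.157, 0.988, -0.0, 0.001]
contact_force: [-0.4, -1.2, 0.2]
grip_width: -0.0004
grip_force: 0.0
```

```bash
python3 - <<'E'
from h import *
a=imaging.get_image("scene");b=imaging.get_image("top"); 
for im,bx in((a,(300,220,400,290)),(b,(310,200,370,260))): print(blobs(im,(0,150,60),(8,255,255),bx))
E
```

```text
[]
[]
```

>>> hand_motion:
  steps: [0, -0.009, -0.0018, 0, 0, 0, 0, 0, -0.009, -0.0018, 0, 0, 0, 0, 0, -0.009, 0, 0, 0, 0, 0, 0, -0.009, 0, 0, 0, 0, 0, 0, -0.009, 0.0018, 0, 0, 0, 0, 0, -0.009, 0.0018, 0, 0, 0, 0, 0, 0, 0, 0, 0, 0, 0]

```text
clock: 3.65
ee_pos: [0.5615, -0.0078, 0.0823]
tool_rot: [0.156, 0.988, -0.0, 0.0]
contact_force: [0.4, 0.2, 0.3]
grip_width: -0.0002
grip_force: 0.0
```

```bash
python3 - <<'E'
from h import *
a=imaging.get_image("scene");b=imaging.get_image("top")
z=lambda im,x,y:cv2.resize(im[y:y+110,x:x+100],None,fx=4,fy=4,interpolation=cv2.INTER_CUBIC)
cv2.imwrite("pics/p1.png",np.hstack([z(a,305,190),z(b,275,145)])[:,:,::-1])
E
```

```text
(no output)
```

View pics/p1.png

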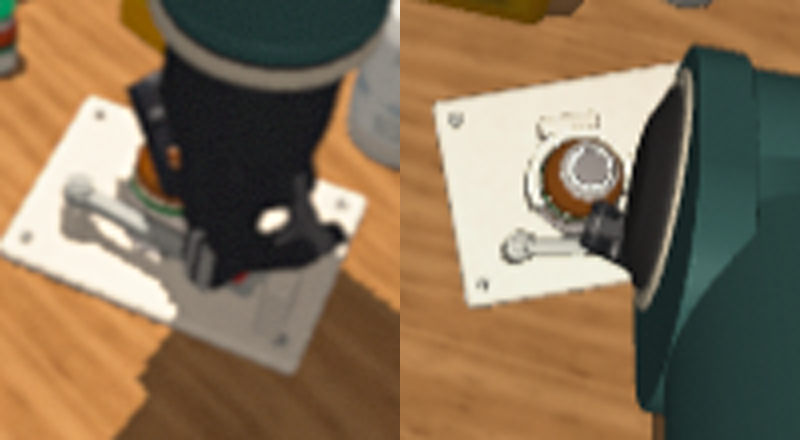

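The bar runs from the hinge under the closed fingers (crop about (240,275)) and is nearly shut. The knob is in contact. I'll push through the catch.

>>> hand_motion:
  steps: [0, -0.006, 0.0023, 0, 0, 0, 0, 0, -0.006, 0.0023, 0, 0, 0, 0, 0, 0, 0, 0, 0, 0, 0]

```text
clock: 4.05
ee_pos: [0.5741, -0.0069, 0.0824]
tool_rot: [0.156, 0.988, 0.0, 0.0]
contact_force: [0.3, 0.5, -0.8]
grip_width: 0.0002
grip_force: 0.0
```

>>> hand_motion:
  steps: [0, -0.005, 0.0025, 0, 0, 0, 0, 0, 0, 0, 0, 0, 0, 0]

```text
clock: 4.25
ee_pos: [0.5778, -0.0062, 0.0819]
tool_rot: [0.156, 0.988, -0.0, -0.002]
contact_force: [-7.1, 0.1, 4.5]
grip_width: 0.0
grip_force: 3.5
```

>>> hand_motion:
  steps: [0, -0.003, 0.0014, 0, 0, 0, 0, 0, 0, 0, 0, 0, 0, 0]

```text
clock: 4.45
ee_pos: [0.5789, -0.006, 0.0813]
tool_rot: [0.156, 0.988, -0.0, -0.004]
contact_force: [-22.2, 0.1, 11.9]
grip_width: 0.0001
grip_force: 10.4
```

>>> hand_motion:
  steps: [0, 0.02, 0, 0, 0, 0, 0, 0, 0.03, 0, 0, 0, 0, 0, 0, 0.0, 0, -0.05, 0, 0, 0, 0.085, 0, 0, -0.05, 0, 0, 0, 0.085, 0, 0.05, -0.03, 0, 0, 0, 0.085, 0, 0.05, 0, 0, 0, 0, 0.085, 0, 0.05, 0, 0, 0, 0, 0.085, 0, 0.05, 0, 0, 0, 0, 0.085, 0, 0.03, 0, 0, 0, 0, 0.085, 0, 0, 0, 0, 0, 0]

```text
clock: 5.45
ee_pos: [0.6033, 0.2269, 0.2074]
tool_rot: [0.153, 0.988, 0.001, -0.0]
contact_force: [-0.8, -0.1, -1.0]
grip_width: 0.0849
grip_force: 0.0
```

```bash
python3 - <<'E'
from h import *
a=imaging.get_image("scene");b=imaging.get_image("top")
z=lambda im,x,y:cv2.resize(im[y:y+110,x:x+100],None,fx=4,fy=4,interpolation=cv2.INTER_CUBIC)
cv2.imwrite("pics/p2.png",np.hstack([z(a,305,190),z(b,275,145)])[:,:,::-1])
K=(-.031,-.050); th=np.radians(10.6)
for n,im,bx in(("scene",a,(300,220,400,290)),("top",b,(310,180,370,260))):
    print(blobs(im,(0,150,60),(8,255,255),bx))
    print("expected shut", proj(n,(.5787+.092*np.cos(np.radians(-79.4)),.0785+.092*np.sin(np.radians(-79.4)),.0605)))
E
```

```text
[(array([365, 243,   6,  12,  54], dtype=int32), array([367.43, 248.7 ]))]
expected shut (np.float64(367.0276094365062), np.float64(248.2724148991807))
[(array([343, 196,   7,   6,  31], dtype=int32), array([345.61, 198.61]))]
expected shut (np.float64(345.3358143909262), np.float64(198.24270592146473))
```

View pics/p2.png

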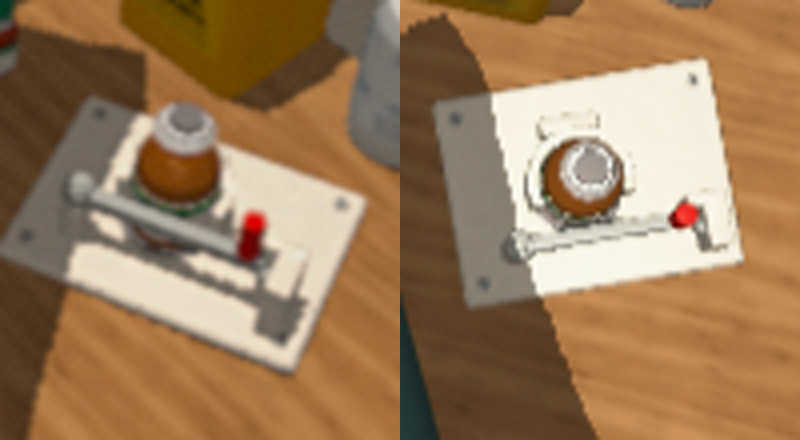

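The keeper is shut: knob centroids are within 0.5 px of the expected shut position in both views. Next I refine the adapter and crown axes.

Run:
```python
from h import *
np.set_printoptions(precision=4,suppress=True)
a0=cv2.imread("pics/scene0.png")[:,:,::-1].copy();b0=cv2.imread("pics/top0.png")[:,:,::-1].copy()
a=imaging.get_image("scene");b=imaging.get_image("top")
# blue hub centroid incl. holes
def hub(im,box):
    h=cv2.cvtColor(im,cv2.COLOR_RGB2HSV);m=cv2.inRange(h,np.array((100,100,25)),np.array((130,255,255)));x0,y0,x1,y1=box
    cs,_=cv2.findContours(m[y0:y1,x0:x1],cv2.RETR_EXTERNAL,cv2.CHAIN_APPROX_NONE); c=max(cs,key=cv2.contourArea)+[x0,y0]
    print("hull rect",cv2.minAreaRect(c)); g=cv2.convexHull(c); M=cv2.moments(g); return M['m10']/M['m00'],M['m01']/M['m00']
hs,ht=hub(a0,(220,180,260,220)),hub(b0,(190,195,225,230)); print(hs,ht,"hub",*tri(hs,ht))
print(proj("scene",(.5605,.3031,.0395)),proj("top",(.5605,.3031,.0395)))
# crown stopper: grey darker patch within metal; print gray arrays
for n,im,im0,bx in(("scene",a,a0,(338,212,366,232)),("top",b,b0,(308,174,336,202))):
    x0,y0,x1,y1=bx
    for i in(im0,im):
        h=cv2.cvtColor(i,cv2.COLOR_RGB2HSV)[y0:y1,x0:x1]; m=((h[...,1]<40)&(h[...,2]>60)&(h[...,2]<150)).astype(np.uint8)
        k,_,st,c=cv2.connectedComponentsWithStats(m); j=1+np.argmax(st[1:,4]); print(n,"stopper",c[j]+[x0,y0],st[j])
    print("pred rim/crown",proj(n,(.6172,.0426,.092)))
for n,u,v,z in(("top",300,100,.15),("top",352,125,.12),("scene",412,195,.1)): print(plane(n,u,v,z))
```

```text
hull rect ((237.923095703125, 196.38462829589844), (11.907333374023438, 9.426640510559082), 82.87498474121094)
hull rect ((203.5, 211.5), (9.0, 11.0), 90.0)
(238.16920473773263, 196.04906937394244) (203.67474747474745, 211.56363636363636) hub [0.5612 0.3053 0.0361] 0.0012603939159507307
(np.float64(238.26435809089446), np.float64(195.62179062960755)) (np.float64(204.61216448425097), np.float64(211.59903997828295))
scene stopper [351.0769 219.5192] [ 9  4  9  8 52]
scene stopper [351.1429 219.5714] [ 9  4  9  8 49]
pred rim/crown (np.float64(351.22835226559147), np.float64(218.58641915169406))
top stopper [322.9296 186.4366] [10  6 11 13 71]
top stopper [323.3077 200.1538] [10 25 10  3 13]
pred rim/crown (np.float64(322.6108998418005), np.float64(186.11462151924118))
[0.7861 0.0978 0.15  ]
[ 0.7452 -0.015   0.12  ]
[ 0.7446 -0.0254  0.1   ]
```

>>> hand_motion:
  steps: [0.085, 0.0317, 0.030, 0, 0, 0, 0, 0.085, 0.0317, 0.030, 0, 0, 0, 0, 0.06, 0, 0, 0.05, 0, 0, 0, 0.06, 0, 0, 0.0, 0, 0, 0, 0.06, 0, 0, 0, 0, 0, 0]
  squeeze: 40

```text
clock: 6.15
ee_pos: [0.5619, 0.2966, 0.1587]
tool_rot: [0.157, 0.988, -0.001, -0.0]
contact_force: [0.1, -0.1, 1.4]
grip_width: 0.06
grip_force: 0.0
```

Run:
```python
from h import *
s=read_state(); p=s['ee_pos']; M=R.from_quat(s['tool_rot']).as_matrix(); print(p, robot.tip_extent, s['grip_width'], M.T@(np.array([.561,.304,.052])-p))
```

```text
[0.56189932 0.29660898 0.15868844] 0.025 0.05996713631511155 [0.00314158 0.0068855  0.1066798 ]
```

>>> hand_motion:
  steps: [0.06, 0.003, 0.007, 0.04, 0, 0, 0, 0.06, 0, 0, 0.04, 0, 0, 0, 0.06, 0, 0, 0.02, 0, 0, 0, 0.06, 0, 0, 0.006, 0, 0, 0, 0.06, 0, 0, 0, 0, 0, 0, 0.06, 0, 0, 0, 0, 0, 0]
  squeeze: 40

```text
clock: 6.75
ee_pos: [0.5621, 0.3058, 0.0543]
tool_rot: [0.157, 0.988, 0.001, 0.001]
contact_force: [0.2, 0.5, 0.9]
grip_width: 0.0602
grip_force: 0.0
```

Run:
```python
from h import *
a=imaging.get_image("scene");b=imaging.get_image("top")
z=lambda im,x,y:cv2.resize(im[y:y+80,x:x+80],None,fx=5,fy=5,interpolation=cv2.INTER_CUBIC)
cv2.imwrite("pics/p3.png",np.hstack([z(a,200,150),z(b,170,175)])[:,:,::-1])
```

```text
(no output)
```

View pics/p3.png

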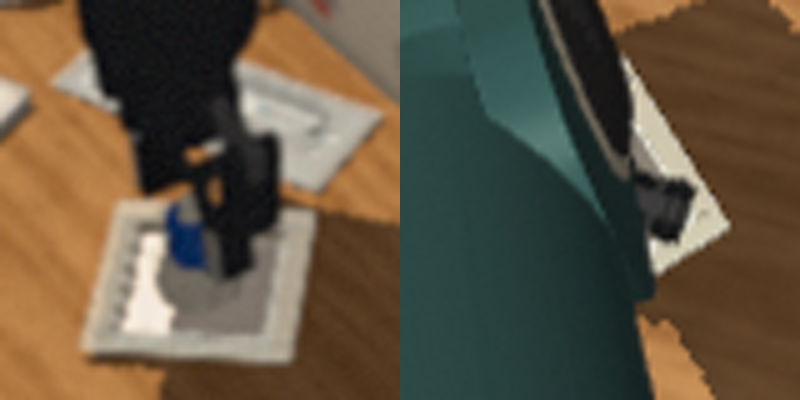

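The fingers straddle the hub (blue at crop (185,240), disc below). I'll lower slightly and close.

>>> hand_motion:
  steps: [0.03, 0, -0.001, 0.003, 0, 0, 0, 0.03, 0, 0, 0, 0, 0, 0, 0.0, 0, 0, 0, 0, 0, 0, 0.0, 0, 0, 0, 0, 0, 0, 0.0, 0, 0, 0, 0, 0, 0, 0.0, 0, 0, 0, 0, 0, 0, 0.0, 0, 0, 0, 0, 0, 0]
  squeeze: 40

```text
clock: 7.55
ee_pos: [0.5605, 0.3048, 0.0493]
tool_rot: [0.156, 0.988, 0.0, 0.0]
contact_force: [-2.2, -0.8, 6.2]
grip_width: 0.023
grip_force: 39.1
```

>>> hand_motion:
  steps: [0.0, 0, 0, -0.02, 0, 0, 0, 0, 0, 0, -0.03, 0, 0, 0, 0, 0, 0, -0.04, 0, 0, 0, 0, 0, 0, -0.04, 0, 0, 0, 0.0, 0, 0, 0, 0, 0, 0]

```text
clock: 8.05
ee_pos: [0.5625, 0.3058, 0.1844]
tool_rot: [0.156, 0.988, 0.002, 0.003]
contact_force: [-0.4, 0.8, -0.5]
grip_width: 0.0222
grip_force: 39.3
```

>>> hand_motion:
  steps: [0, -0.019, -0.0334, 0, 0, 0, 0, 0, -0.019, -0.0334, 0, 0, 0, 0, 0, -0.019, -0.0334, 0, 0, 0, 0, 0, -0.019, -0.0334, 0, 0, 0, 0, 0, -0.019, -0.0334, 0, 0, 0, 0, 0, -0.019, -0.0334, 0, 0, 0, 0, 0, -0.019, -0.0334, 0, 0, 0, 0, 0, 0, 0, 0, 0, 0, 0, 0, 0, 0, 0, 0, 0, 0]
  squeeze: 70

```text
clock: 8.95
ee_pos: [0.6146, 0.0407, 0.1786]
tool_rot: [0.157, 0.988, -0.0, -0.0]
contact_force: [-1.1, -0.2, -0.5]
grip_width: 0.0219
grip_force: 68.6
```

Run:
```python
from h import *
print(tri((351.1,219.5),(322.9,186.4)))
s=read_state(); p=s['ee_pos']; M=R.from_quat(s['tool_rot']).as_matrix(); print(p, M.T@(np.array([.6172,.0426,.150])-p), s['tool_rot'])
a=imaging.get_image("scene");b=imaging.get_image("top")
z=lambda im,x,y:cv2.resize(im[y:y+110,x:x+80],None,fx=5,fy=5,interpolation=cv2.INTER_CUBIC)
cv2.imwrite("pics/p4.png",np.hstack([z(a,315,155),z(b,280,135)])[:,:,::-1])
```

```text
(array([0.61668659, 0.04199321, 0.090141  ]), np.float64(0.0005686680407762217))
[0.61464852 0.04067788 0.17855593] [-0.00184237  0.00262885  0.02855417] [ 1.57053488e-01  9.87590056e-01 -1.38108066e-04 -2.52889151e-04]
```

View pics/p4.png

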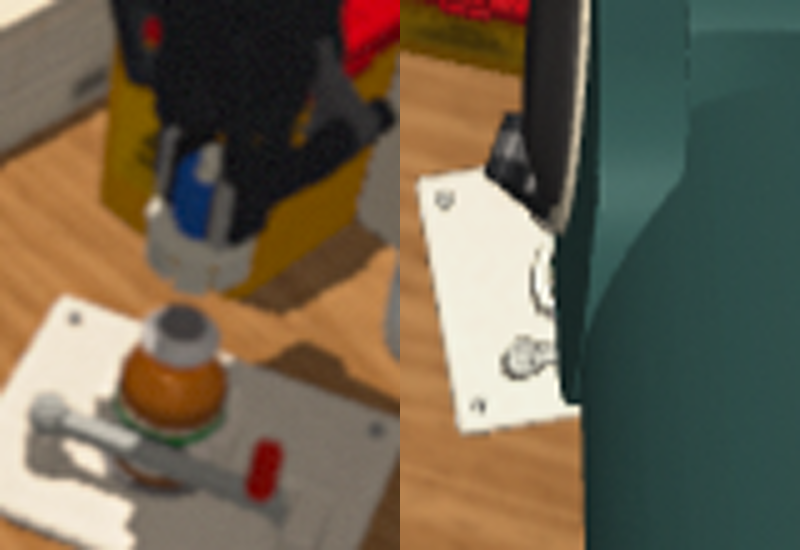

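The gripper holds the adapter above the crown. Skirt edges are at crop x≈147 and 253, and the crown is centred at crop x≈182. I'll check the adapter's lateral offset against the TCP.

Run:
```python
from h import *
s=read_state(); p=s['ee_pos']
for dz in(-.047,-.047+.018,-.047+.021): print(dz,[round(5*(c-o+.5)-.5,1) for c,o in zip(proj("scene",p+[0,0,dz]),(315,155))])
a=imaging.get_image("scene"); h=cv2.cvtColor(a,cv2.COLOR_RGB2HSV)
for v in range(196,212,2):
    r=h[v,338:372]; i=[338+k for k in range(34) if r[k,1]<60 and r[k,2]>95]; print(v,i[0] if i else None,i[-1] if i else None,len(i))
e,d=ray("scene",354,203); print("m/px",np.linalg.norm(p-e)/cam("scene")[0])
```

```text
-0.047 [np.float64(191.3), np.float64(256.4)]
-0.029 [np.float64(196.8), np.float64(224.1)]
-0.026 [np.float64(197.8), np.float64(218.6)]
196 345 347 3
198 344 348 5
200 344 348 5
202 344 351 8
204 344 363 19
206 344 362 17
208 345 362 16
210 350 361 12
m/px 0.001876930055886603
```

>>> hand_motion:
  steps: [0, -0.0017, 0.0023, 0.01, 0, 0, 0, 0, 0, 0, 0.02, 0, 0, 0, 0, 0, 0, 0.008, 0, 0, 0, 0, 0, 0, 0, 0, 0, 0, 0, 0, 0, 0, 0, 0, 0]
  squeeze: 80

```text
clock: 9.6
ee_pos: [0.6172, 0.0432, 0.1412]
tool_rot: [0.156, 0.988, -0.0, 0.0]
contact_force: [0.5, -0.1, -0.4]
grip_width: 0.0217
grip_force: 78.4
```

Run:
```python
from h import *
s=read_state(); p=s['ee_pos']; M=R.from_quat(s['tool_rot']).as_matrix(); print(p, M.T@(np.array([.617,.0424,.119])-p))
a=imaging.get_image("scene")
cv2.imwrite("pics/p5.png",cv2.resize(a[170:260,310:400],None,fx=6,fy=6,interpolation=cv2.INTER_CUBIC)[:,:,::-1])
```

```text
[0.61723539 0.04322673 0.14123214] [-2.92308098e-05 -8.55435973e-04  2.22322818e-02]
```

View pics/p5.png

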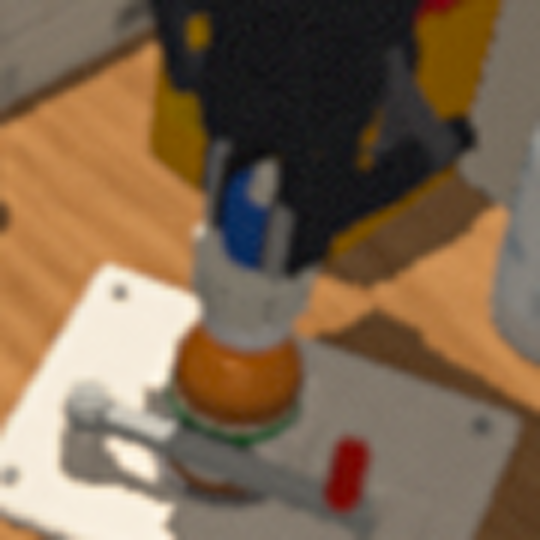

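The skirt (crop centre x≈250) lines up with the crown axis at crop x≈249. Pressing down in stages.

>>> hand_motion:
  steps: [0, 0, -0.0007, 0.005, 0, 0, 0, 0, 0, 0, 0.004, 0, 0, 0, 0, 0, 0, 0, 0, 0, 0]

```text
clock: 9.95
ee_pos: [0.6165, 0.0423, 0.1315]
tool_rot: [0.156, 0.988, -0.0, -0.0]
contact_force: [-1.0, 0.0, -1.1]
grip_width: 0.0214
grip_force: 78.5
```

>>> hand_motion:
  steps: [0, 0, 0, 0.003, 0, 0, 0, 0, 0, 0, 0, 0, 0, 0]

```text
clock: 10.15
ee_pos: [0.617, 0.0423, 0.1293]
tool_rot: [0.156, 0.988, 0.0, 0.0]
contact_force: [-1.5, -0.6, 5.9]
grip_width: 0.0216
grip_force: 79.7
```

>>> hand_motion:
  steps: [0, 0, 0, 0.002, 0, 0, 0, 0, 0, 0, 0, 0, 0, 0]

```text
clock: 10.35
ee_pos: [0.6172, 0.0424, 0.1273]
tool_rot: [0.156, 0.988, 0.0, 0.0]
contact_force: [-0.6, 1.0, 1.3]
grip_width: 0.0216
grip_force: 79.2
```

>>> hand_motion:
  steps: [0, 0, 0, 0.002, 0, 0, 0, 0, 0, 0, 0, 0, 0, 0]

```text
clock: 10.55
ee_pos: [0.6166, 0.0424, 0.1246]
tool_rot: [0.156, 0.988, -0.0, -0.0]
contact_force: [-0.2, -0.2, -2.4]
grip_width: 0.0216
grip_force: 79.0
```

>>> hand_motion:
  steps: [0, 0, 0, 0.003, 0, 0, 0, 0, 0, 0, 0, 0, 0, 0]

```text
clock: 10.75
ee_pos: [0.6168, 0.0423, 0.1218]
tool_rot: [0.156, 0.988, -0.0, -0.0]
contact_force: [-1.6, -0.7, 4.2]
grip_width: 0.0216
grip_force: 79.2
```

>>> hand_motion:
  steps: [0, 0, 0, 0.002, 0, 0, 0, 0, 0, 0, 0, 0, 0, 0]

```text
clock: 10.95
ee_pos: [0.617, 0.0423, 0.1202]
tool_rot: [0.156, 0.988, -0.0, 0.0]
contact_force: [-0.7, -0.3, 7.5]
grip_width: 0.0216
grip_force: 79.3
```

>>> hand_motion:
  steps: [0, 0, 0, 0.001, 0, 0, 0, 0, 0, 0, 0, 0, 0, 0]

```text
clock: 11.15
ee_pos: [0.6172, 0.0423, 0.1195]
tool_rot: [0.156, 0.988, 0.0, 0.0]
contact_force: [-2.8, 0.1, 8.2]
grip_width: 0.0216
grip_force: 80.4
```

>>> hand_motion:
  steps: [0, 0, 0, 0.001, 0, 0, 0, 0, 0, 0, 0, 0, 0, 0]

```text
clock: 11.35
ee_pos: [0.6177, 0.0423, 0.1195]
tool_rot: [0.156, 0.988, 0.0, 0.001]
contact_force: [-5.5, -1.5, 21.3]
grip_width: 0.0217
grip_force: 81.6
```

There is a hard stop at z=0.1195: force jumped from 8 to 21 N with no further travel. Final check on steadiness and the keeper.

>>> hand_motion:
  steps: [0, 0, 0, 0, 0, 0, 0, 0, 0, 0, 0, 0, 0, 0, 0, 0, 0, 0, 0, 0, 0, 0, 0, 0, 0, 0, 0, 0]

```text
clock: 11.75
ee_pos: [0.6176, 0.0423, 0.1195]
tool_rot: [0.156, 0.988, 0.0, 0.001]
contact_force: [-5.2, 0.3, 21.9]
grip_width: 0.022
grip_force: 81.6
```

Run:
```python
from h import *
a=imaging.get_image("scene"); print(blobs(a,(0,150,40),(8,255,255),(350,230,400,270)))
h=cv2.cvtColor(a,cv2.COLOR_RGB2HSV)
cv2.imwrite("pics/p6.png",cv2.resize(a[170:260,310:400],None,fx=6,fy=6,interpolation=cv2.INTER_CUBIC)[:,:,::-1])
```

```text
[(array([364, 243,   7,  12,  58], dtype=int32), array([367.24, 248.71]))]
```

View pics/p6.png

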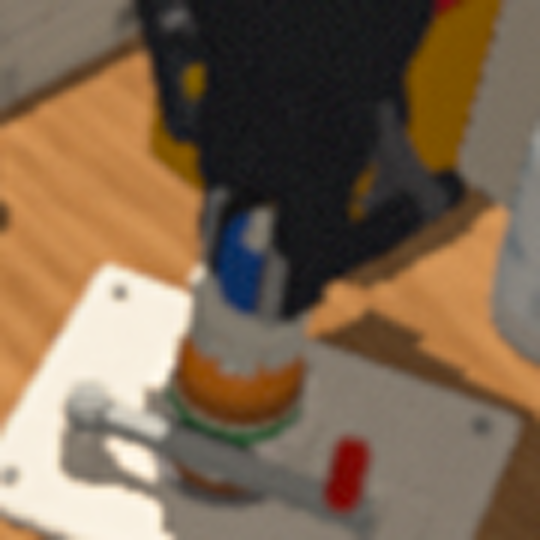

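The adapter is seated square over the crown (crop (248,330)). The knob at image (367.2,248.7) hasn't moved, so the keeper is still shut.

```bash
python3 -c "
from cell import robot, imaging, read_state
print(robot.sign_off())"
```

```text
the job is handed in; nothing more can be done
None
```

I handed the job in at about 12 s with the keeper shut, the adapter snapped on and pressed against its hard stop at about 22 N, and the hub still gripped; the sign-off returned no verdict.

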